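Open the push-to-open sauce cupboard

TASK

Open the little sauce cupboard with the green door for service. It has no handle: with the fingertips press the shut door in gently at the round steel mark until its catch lets go, draw back so that its spring sets it ajar, then with a finger behind its free edge push the door wide open, to about a right angle. Grasp and lift nothing, and leave the cupboard with the red door shut and all the things on the counter and inside where they are.

Things in the scene. Friction and masses are not known exactly. Their poses are not given: they have to be found in the camera images.
- green_cupboard: light wooden counter cupboard, fixed, 170 wide (its y) x 100 deep (its x) x 150 mm high; origin: centre of the underside, on the worktop; x points front to back, y to the left seen from in front, z up. Its front (-x, to the robot) has one flat green door without handle. Shut, the door's outer face lies 71 mm, its inner face 59 mm in front of the origin
- green_mark (a point): centre of the outer face of the round steel touch mark, 20 mm across, on the outside of the green door, 118 mm above the worktop, 23 mm from the free edge and 147 mm from the hinge axis; it moves with the door
- green_hinge (a point): point on the upright hinge axis of the green door: at the door's left edge, in the plane of its inner face, 80 mm above the worktop. The door is 170 mm wide (free edge at the right), 12 mm thick, from 10 mm above the worktop up to the cupboard's top (150 mm). Inside, a 24 mm steel tongue stands out 60 mm above the worktop, 40 mm from the free edge; above that the door is smooth inside
- green_door (a joint): green door, rad: 0 shut, negative pressed in, positive open towards the robot, 1.57 a right angle, stops at -0.05 and 1.68. Pressed in about 5 mm at the mark (about 5 N; stop at 7 mm) the catch lets go; when the finger draws back a spring swings the door in about 0.5 s to about 0.5 rad, free edge 80 mm out. From there it turns lightly and stays where it is left
- red_cupboard: light wooden counter cupboard, fixed, 170 wide (its y) x 100 deep (its x) x 150 mm high; origin: centre of the underside, on the worktop; x points front to back, y to the left seen from in front, z up. Its front (-x, to the robot) has one flat red door without handle. Shut, the door's outer face lies 71 mm, its inner face 59 mm in front of the origin. Leave it shut
- red_door (a joint): hinge of the red door, rad: 0 shut and caught, negative (to -0.05) pressed in against the stop, positive swung open towards the robot, 1.57 at a right angle, 1.68 the stop
- dip_red: lidded dip cup with red sauce, 69 mm across, 34 mm high, standing loose inside the green cupboard; origin: centre of its underside
- dip_white: lidded dip cup with white sauce, 69 mm across, 34 mm high, standing loose inside the green cupboard; origin: centre of its underside
- call_bell: loose counter bell, white dome on a black foot, 82 mm across, 67 mm high; origin: centre of its underside
- can: loose drinks can at the right of the counter, near the shakers, 66 mm across, 115 mm high; origin: centre of its underside
- shaker_cheese: loose glass shaker with a white filling and a steel cap, 73 mm across, 119 mm high; origin: centre of its underside
- shaker_chili: loose glass shaker with a red filling and a steel cap, 73 mm across, 119 mm high; origin: centre of its underside

How it is judged:
By the outcome, as a careful person would: the job done as asked, in the order asked, and still so for the second after the job is handed in, with the robot touching nothing.
It also fails if it takes over 51 s, if anything falls off the work surface, if the arm or the gripper's body presses on something with over 40 N, if the wrist force passes 120 N, or if a joint passes its speed limit or range.

ROBOT

A 6-joint arm with a two-finger parallel gripper is mounted at the origin on a cart in front of the work surface, level with it; the furniture and walls round the work are solid. World frame = base frame: x ahead of the robot, y to its left, z up, the work surface at z = 0. Lengths are in m, angles in rad, forces in N, time in s.
With the tool pointing down it reaches from about 0.25 to 0.85 m from the base axis. Payload 12.5 kg.
Tool frame: the origin (TCP) lies at the very end of the fingers, on their centre line; the grasp point (between the pads) lies 19 mm behind it; z points along the fingers, y is the line along which they close (so a half turn about z gives the same grasp; the last joint's range is limited). The gripper opens to 93 mm and grips with 3 to 60 N. Pads are 15 mm wide; open, the fingers measure 128 mm over their backs; the gripper's body (75 mm by 188 mm) begins 65 mm behind the grasp point.
Start: joints at [1.236, 0.351, 1.652, -0, 1.139, -0.085], TCP at [0.136, 0.533, 0.219] pointing down, gripper open.
Joint ranges: [-2.75, 2.75], [-0.79, 2.1], [0.01, 2.65], [-1.57, 4.71], [0.07, 3.14], [-2.87, 2.87]. Speed limits (rad/s): [2.22, 2.22, 2.79, 3.14, 3.14, 3.14].

INTERFACE

Orientations are given as a 3x3 rotation matrix whose columns are the frame's x, y, z axes.
In Python, from station import env gives the robot as it stands.
- The arm moves only by the tool carry_out, never from a script. Its argument "targets" is a list of rows, each a list of 7 numbers: the shift along the tool's x, y, z in mm, then the turn, a rotation vector about the tool's x, y, z in degrees, then the finger opening in mm, from 0 to 93. A call has 1 to 5 rows; each row is the pose to reach, as a shift and turn from the pose commanded when the call began, along the tool's axes at that moment; what a row does not reach only later rows make up. A row lasts 1/10 s, in which the tool goes at most 50 mm and 8.59 degrees, less where a joint would pass 70% of its speed; a pose out of reach is approached as far as the arm can. A call with a gripper value outside its range is refused whole. The fingers move at their own pace and stop on an object; "force" is the grip in N (left out, the last holds). Time passes only in rows, so rows that repeat a pose let the fingers close. It gives the time, the measured TCP pose, the force, the opening and the grip force at its end, in the units of the state.
- env.get_obs(): the state, without advancing time (a new reading comes with each control period).
- env.read_camera(name): name is "side" or "top"; returns a dict with "image" (420x560x3 uint8, blue, green, red), "range_z" (420x560 float32, m along the optical axis (not along the pixel's ray), 0 where there is no reading), "fx", "fy", "cx", "cy" (pixels), "rvec" (rotation vector, rad) and "tvec" (3), from world to camera coordinates, as OpenCV has them. Camera axes: x right, y down, z forward; pixel columns grow to the right and rows downward; lengths in m; the calibration is good to about 2 mm. A picture is of the moment at which its call begins.
- env.close_job(): hands the job in; it is judged then, once.
The state is a dict: "clock": time; "joint_pos": joint angles; "qd": joint speeds; "joint_torque": joint torques, N m; "tool_pos": TCP position; "eef_rot": TCP orientation; "wrist_force": force on the tool from outside, world axes, zero at the start; "torque": the same for the moment, N m; "finger_gap": finger opening in m; "grasp_force": force on a finger pad.
Only numpy, scipy, OpenCV 4.12 (cv2) and the standard library are available. Lean on these libraries where they do the work, as an engineer would, in place of code of your own. Each camera call takes 0.05 s, during which the arm holds its last target. There are 200 camera calls.

## Working session

There is one attempt and no reset: what is moved stays moved. The work goes in short steps, Python scripts to look and compute and a tool call to move; the robot and the scene stay as the last step left them, time stands still between calls to the robot, and variables do not carry over. Pictures are saved under pics/ and viewed, at most 10 in all, crops included, and the job is handed in when it is done.

Besides the shell and the picture viewer there is one more tool, called after ">>>" as name(argument=value, ...), one argument or row to a line, values as JSON. carry_out: Moves the arm, as the interface text tells. Its arguments: {"type":"object","properties":{"targets":{"type":"array"},"force":{"type":"number"}},"required":["targets"]}

```bash
mkdir -p pics; ls
python3 - <<'E'
from station import env
import cv2,numpy as np
for n in("side","top"):
    c=env.read_camera(n); cv2.imwrite(f"pics/{n}0.png",c["image"]); np.savez(f"{n}0.npz",**c)
    R=cv2.Rodrigues(np.array(c["rvec"]))[0]; print(n,-R.T@np.array(c["tvec"]).ravel(),R[2])
o=env.get_obs();print(o["clock"],o["tool_pos"],np.round(o["eef_rot"],3).tolist())
E
```

```text
pics
side [-0.95201779  0.52128805  0.78028177] [ 0.87649672 -0.28651775 -0.38686054]
top [-0.36832419 -0.40120654  1.34386733] [ 0.55574291  0.2856174  -0.78075125]
0.1 [0.13582857 0.53264483 0.21815549] [[-0.969, 0.247, -0.0], [0.247, 0.969, -0.001], [0.0, -0.001, -1.0]]
```

View pics/side0.png

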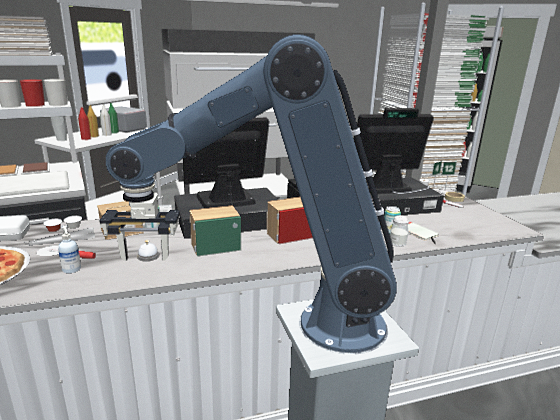

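View pics/top0.png

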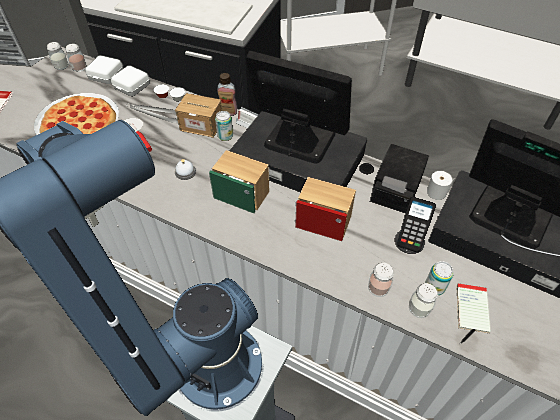

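The side view shows the green door at about (215,235) and the bell at (149,250). The top view shows the green door at (233,190), its mark near (250,192) and the red cupboard at (325,210). Next I'll fit the green door from depth.

```bash
cat > h.py <<'E'
import numpy as np,cv2
def pts(c):
    z=c["range_z"];v,u=np.indices(z.shape)
    P=np.stack([(u-c["cx"])/c["fx"]*z,(v-c["cy"])/c["fy"]*z,z],-1)
    R=cv2.Rodrigues(np.array(c["rvec"],float))[0]
    return (P-np.array(c["tvec"]).ravel())@R
def box(c,m):
    "fit upright face from mask: centre-line normal, extents"
    p=pts(c)[m]; p=p[(p[:,2]>.015)&(p[:,2]<.148)]
    for _ in range(3):
        d=p[:,:2].mean(0); w,V=np.linalg.eigh(np.cov((p[:,:2]).T)); r=(p[:,:2]-d)@V[:,0]; p=p[abs(r)<.006]
    t=V[:,1]*np.sign(V[1,1]); s=(p[:,:2]-d)@t
    lo,hi=np.percentile(s,[.5,99.5]); mid=d+t*(lo+hi)/2
    return d,t,mid,hi-lo,p[:,2].min(),p[:,2].max(),len(p)
E
python3 - <<'E'
from h import *
for n in("side","top"):
    c=dict(np.load(n+"0.npz")); b,g,r=[c["image"][...,i].astype(int) for i in range(3)]
    v,u=np.indices(g.shape)
    x0,x1,y0,y1=(180,350,190,265) if n=="side" else (200,365,140,250)
    roi=(u>x0)&(u<x1)&(v>y0)&(v<y1)
    P=pts(c)
    for nm,m in(("green",(g>r*1.3)&(g>b*1.1)),("red",(r>g*2)&(r>b*2))):
        m=m&roi&(P[...,0]>.2)&(P[...,0]<.9)
        q=box(c,m); print(n,nm,[np.round(a,4).tolist() for a in q],"yaw",np.degrees(np.arctan2(-q[1][0],q[1][1])))
    if n=="top":
        print("bell",P[168,185],P[160,185],"floor",P[200,180])
    cr=c["image"][y0-30:y1+10,x0-60:x1+20]; cv2.imwrite(f"pics/{n}c.png",cv2.resize(cr,None,fx=3,fy=3,interpolation=cv2.INTER_CUBIC))
E
```

```text
side green [[0.5158, 0.2756], [-0.0634, 0.998], [0.5162, 0.2694], 0.1637, 0.0157, 0.1479, 1133] yaw 3.636862404315296
side red [[0.5417, -0.035], [-0.1338, 0.991], [0.5429, -0.0445], 0.1441, 0.0155, 0.1479, 802] yaw 7.686848006977782
top green [[0.5127, 0.2712], [-0.0809, 0.9967], [0.5134, 0.2615], 0.1602, 0.0152, 0.1478, 647] yaw 4.639432284796572
top red [[0.5421, -0.0611], [-0.1319, 0.9913], [0.542, -0.0606], 0.1666, 0.0151, 0.148, 1187] yaw 7.577596680219385
bell [0.56280136 0.50567395 0.03969297] [0.59390287 0.52672372 0.04454444] floor [ 0.45110851  0.45719436 -0.00301202]
```

View pics/topc.png

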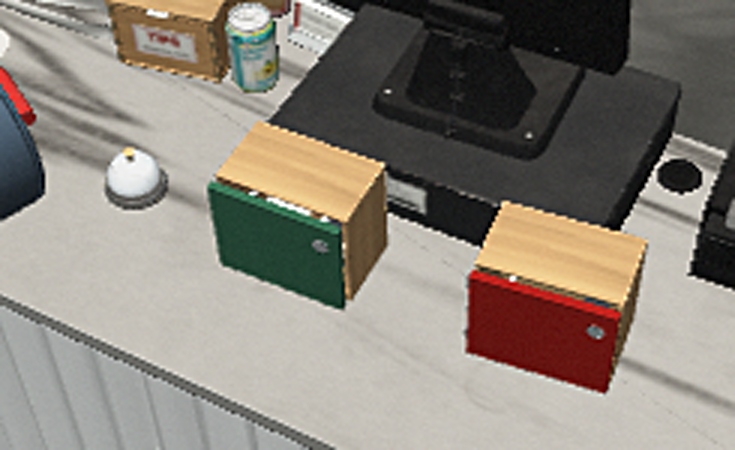

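The crop shows the green mark at crop (320,246), which is full-picture (246.7,192). The door's top front corners are at about (210,170.7) and (254.3,184). The bell is clear, to the left.

```bash
cat >> h.py <<'E'
from scipy.spatial.transform import Rotation as Ro
N=np.array([np.cos(np.radians(4.1)),np.sin(np.radians(4.1)),0]); T=np.array([-N[1],N[0],0])
def pose(tilt,yaw=0):
    "tool y along door, z down tilted toward +N by tilt deg; yaw extra about world z"
    b=np.column_stack([-N,T,[0,0,-1]]); return Ro.from_euler("z",yaw,degrees=True).as_matrix()@b@Ro.from_euler("y",-tilt,degrees=True).as_matrix()
def rel(o,p,R):
    A=np.array(o["eef_rot"]); return np.round(A.T@(np.array(p)-o["tool_pos"])*1e3,1).tolist(),np.round(np.degrees(Ro.from_matrix(A.T@R).as_rotvec()),1).tolist()
def ray(c,u,v,n,d):
    R=cv2.Rodrigues(np.array(c["rvec"],float))[0];o=-R.T@np.array(c["tvec"]).ravel()
    k=R.T@np.array([(u-c["cx"])/c["fx"],(v-c["cy"])/c["fy"],1]); return o+k*(d-n@o)/(n@k)
E
python3 - <<'E'
from h import *; from station import env
c=dict(np.load("top0.npz"));Z=np.array([0,0,1.])
print("mark z=.118",ray(c,246.7,192,Z,.118),"corners",ray(c,210,170.7,Z,.15),ray(c,254.3,184,Z,.15))
s=dict(np.load("side0.npz"))
o=env.get_obs(); m=np.array([.5195,.204,.118])
print(rel(o,m-.1*N,pose(45)), rel(o,m-.1*N+[0,0,.08],pose(45)))
# bell: side & top centroid of points
P=pts(c); q=P[150:185,170:200].reshape(-1,3); q=q[(q[:,2]>.03)&(q[:,2]<.08)]; print("bell",q.mean(0),len(q))
E
```

```text
mark z=.118 [0.51301953 0.20140495 0.118     ] corners [0.51392079 0.34603216 0.15      ] [0.53256928 0.1813066  0.15      ]
([-358.1, -255.1, 100.4], [-7.3, -44.6, -17.4]) ([-358.1, -255.2, 20.4], [-7.3, -44.6, -17.4])
bell [0.56841118 0.51594401 0.04195124] 151
```

>>> carry_out(
  targets=[
    [-40, -28, 2, -1, -5, -2, 0],
    [-80, -56, 4, -2, -12, -4, 0],
    [-120, -85, 7, -3, -20, -7, 0],
    [-160, -113, 9, -4, -27, -10, 0],
    [-200, -142, 11, -5, -34, -13, 0],
  ],
)

```text
clock: 0.6
tool_pos: [0.2951, 0.345, 0.2078]
eef_rot: [[-0.824, 0.007, 0.567], [0.015, 1.0, 0.01], [-0.566, 0.016, -0.824]]
wrist_force: [1.8, 0.1, 0.0]
finger_gap: 0.0575
grasp_force: 0.0
```

Run:
```python
from h import *; from station import env
o=env.get_obs(); m=np.array([.518,.203,.118]);print(o["clock"],o["tool_pos"],o["joint_pos"],o["wrist_force"])
print(rel(o,m-.1*N,pose(45)))
```

```text
0.6 [0.29511294 0.34497979 0.2078454 ] [ 1.06165199  0.10507057  2.14526317 -0.81485632  0.7389944   0.07960755] [1.81522455 0.12930116 0.00592089]
([-52.7, -149.7, 142.4], [-2.2, -10.4, -4.0])
```

>>> carry_out(
  targets=[
    [-11, -30, 28, 0, -2, -1, 0],
    [-21, -60, 57, -1, -4, -2, 0],
    [-32, -90, 85, -1, -6, -3, 0],
    [-43, -120, 114, -2, -8, -3, 0],
    [-53, -150, 142, -2, -10, -4, 0],
  ],
)

```text
clock: 1.1
tool_pos: [0.4108, 0.2088, 0.1561]
eef_rot: [[-0.753, -0.039, 0.657], [-0.037, 0.999, 0.017], [-0.657, -0.012, -0.754]]
wrist_force: [-0.7, 0.2, 0.2]
finger_gap: 0.0178
grasp_force: 0.0
```

Run:
```python
from h import *; from station import env
c=env.read_camera("top");cv2.imwrite("pics/t2.png",cv2.resize(c["image"][130:260,180:380],None,fx=4,fy=4,interpolation=cv2.INTER_CUBIC))
o=env.get_obs(); m=np.array([.518,.203,.118]);print(o["clock"],o["tool_pos"],o["joint_pos"],o["wrist_force"],o["finger_gap"])
print(rel(o,m-.015*N,pose(45)))
```

```text
1.15 [0.41453106 0.20836385 0.15908037] [ 0.57204637  0.14930769  2.34431761 -1.56827938  0.35208455  0.39745973] [0.75323928 1.2455425  1.62036276] 0.01343722679856695
([-38.7, -9.7, 89.3], [-1.8, -3.5, -0.3])
```

View pics/t2.png

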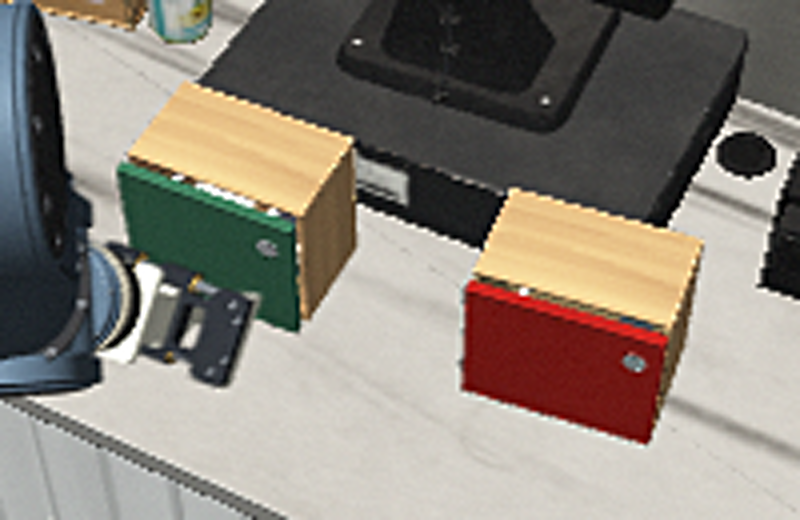

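The picture shows the fingers short of the green door, at crop (230,320), with the mark clear at crop (267,246). Joint 4 is at its range end (-1.57), so I'll use a 20° tilt instead.

Run:
```python
from h import *; from station import env
o=env.get_obs(); m=np.array([.517,.203,.1155]);print(rel(o,m-.04*N,pose(20)))
```

```text
([-17.5, -10.3, 74.0], [-1.7, 21.5, -0.7])
```

>>> carry_out(
  targets=[
    [0, 0, 0, 0, 6, 0, 0],
    [-4, -2, 18, -1, 12, 0, 0],
    [-9, -5, 37, -1, 17, 0, 0],
    [-13, -8, 55, -2, 21, -1, 0],
    [-17, -10, 74, -2, 21, -1, 0],
  ],
)

```text
clock: 1.65
tool_pos: [0.4515, 0.2007, 0.1292]
eef_rot: [[-0.896, -0.052, 0.441], [-0.063, 0.998, -0.011], [-0.44, -0.038, -0.897]]
wrist_force: [0.3, 1.5, 0.3]
finger_gap: 0.0007
grasp_force: 0.0
```

```bash
cat > s.py <<'E'
from h import *; from station import env
o=env.get_obs(); m=np.array([.517,.203,.1155]);print(o["clock"],o["tool_pos"],np.round(o["joint_pos"],3),np.round(o["wrist_force"],2),o["finger_gap"])
print("off N,T,z mm",np.round([(o["tool_pos"]-m)@N*1e3,(o["tool_pos"]-m)@T*1e3,(o["tool_pos"]-m)[2]*1e3],1))
A=np.array(o["eef_rot"]);print("N in tool",np.round(A.T@N,3),"T",np.round(A.T@T,3))
print(rel(o,m-.015*N,pose(20)))
E
python3 s.py
```

```text
1.65 [0.45149165 0.20065282 0.12920632] [ 0.434  0.251  2.156 -0.567  0.372 -0.704] [0.31 1.52 0.29] 0.0006961550857780474
off N,T,z mm [-65.5   2.3  13.7]
N in tool [-0.898  0.02   0.439] T [ 0.001  0.999 -0.042]
([-39.3, -0.8, 34.6], [-2.4, 6.1, -0.2])
```

>>> carry_out(
  targets=[
    [-10, 0, 9, -1, 2, 0, 0],
    [-20, 0, 17, -1, 4, 0, 0],
    [-30, 0, 26, -2, 6, 0, 0],
    [-39, -1, 34, -2, 6, 0, 0],
    [-39, -1, 34, -2, 6, 0, 0],
  ],
)

```text
clock: 2.15
tool_pos: [0.5021, 0.2011, 0.1156]
eef_rot: [[-0.936, -0.063, 0.345], [-0.062, 0.998, 0.015], [-0.346, -0.007, -0.938]]
wrist_force: [-0.9, 0.3, -1.0]
finger_gap: 0.0005
grasp_force: 0.0
```

```bash
python3 s.py
```

```text
2.15 [0.50207567 0.20110021 0.11561626] [ 0.348  0.355  2.005 -0.238  0.454 -1.091] [-0.93  0.35 -1.02] 0.0005330409082807581
off N,T,z mm [-15.   -0.8   0.1]
N in tool [-0.938  0.008  0.346] T [ 0.005  1.    -0.009]
([0.0, 0.8, 0.1], [-0.5, 0.2, -0.3])
```

>>> carry_out(
  targets=[
    [-1.9, 0, 0.7, 0, 0, 0, 0],
    [-3.8, 0, 1.4, 0, 0, 0, 0],
    [-5.6, 0, 2.1, 0, 0, 0, 0],
    [-7.5, 0, 2.8, 0, 0, 0, 0],
    [-7.5, 0, 2.8, 0, 0, 0, 0],
  ],
)

```text
clock: 2.65
tool_pos: [0.5092, 0.202, 0.1161]
eef_rot: [[-0.936, -0.064, 0.345], [-0.063, 0.998, 0.016], [-0.345, -0.006, -0.939]]
wrist_force: [-1.7, 0.6, 1.5]
finger_gap: 0.0008
grasp_force: 0.8
```

>>> carry_out(
  targets=[
    [-0.9, 0, 0.3, 0, 0, 0, 0],
    [-1.9, 0, 0.7, 0, 0, 0, 0],
    [-2.8, 0, 1, 0, 0, 0, 0],
    [-2.8, 0, 1, 0, 0, 0, 0],
  ],
)

```text
clock: 3.05
tool_pos: [0.5121, 0.202, 0.116]
eef_rot: [[-0.937, -0.064, 0.344], [-0.062, 0.998, 0.016], [-0.345, -0.006, -0.939]]
wrist_force: [-3.5, -1.0, 2.8]
finger_gap: 0.0004
grasp_force: 2.0
```

>>> carry_out(
  targets=[
    [-0.9, 0, 0.3, 0, 0, 0, 0],
    [-1.9, 0, 0.7, 0, 0, 0, 0],
    [-1.9, 0, 0.7, 0, 0, 0, 0],
  ],
)

```text
clock: 3.35
tool_pos: [0.5142, 0.2021, 0.116]
eef_rot: [[-0.937, -0.064, 0.344], [-0.062, 0.998, 0.016], [-0.345, -0.007, -0.939]]
wrist_force: [-3.1, -1.6, 3.0]
finger_gap: 0.0004
grasp_force: 2.1
```

```bash
python3 - <<'E'
from h import *; from station import env
f=[]
for n in("top","side","top","side"):
    c=env.read_camera(n); f.append(env.get_obs()["wrist_force"])
    i=c["image"][140:230,190:290] if n=="top" else c["image"][190:270,170:290]
    cv2.imwrite(f"pics/p_{n}.png",cv2.resize(i,None,fx=5,fy=5,interpolation=cv2.INTER_CUBIC))
print(np.mean(f,0))
E
python3 s.py
```

```text
[-4.05094718 -1.67649344  2.44074576]
3.55 [0.51417227 0.2021171  0.11599129] [ 0.341  0.372  1.977 -0.225  0.465 -1.111] [-4.26 -1.56  2.92] 0.0001845612933142864
off N,T,z mm [-2.9 -0.7  0.5]
N in tool [-0.939  0.007  0.345] T [ 0.005  1.    -0.009]
([11.5, 0.6, -3.7], [-0.5, 0.2, -0.3])
```

View pics/p_top.png

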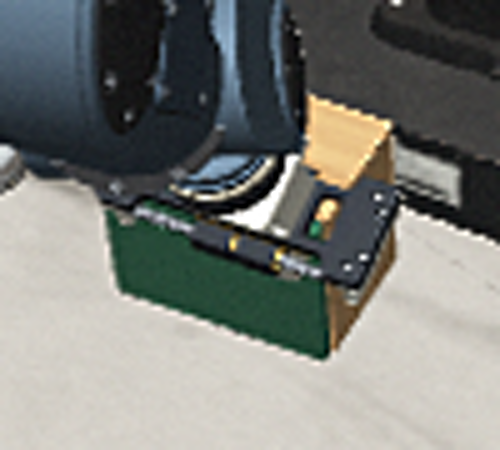

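The gripper covers the mark, near crop (300,255), and is pressing the door with about 4 N. I'll press further in small steps.

>>> carry_out(
  targets=[
    [-0.9, 0, 0.3, 0, 0, 0, 0],
    [-0.9, 0, 0.3, 0, 0, 0, 0],
  ],
)

```text
clock: 3.75
tool_pos: [0.5151, 0.2021, 0.116]
eef_rot: [[-0.937, -0.064, 0.344], [-0.062, 0.998, 0.016], [-0.345, -0.007, -0.939]]
wrist_force: [-3.7, -1.8, 1.7]
finger_gap: 0.0009
grasp_force: 2.3
```

>>> carry_out(
  targets=[
    [-0.9, 0, 0.3, 0, 0, 0, 0],
    [-0.9, 0, 0.3, 0, 0, 0, 0],
  ],
)

```text
clock: 3.95
tool_pos: [0.516, 0.2022, 0.116]
eef_rot: [[-0.937, -0.064, 0.344], [-0.062, 0.998, 0.016], [-0.345, -0.007, -0.939]]
wrist_force: [-4.8, -2.4, 1.6]
finger_gap: 0.0003
grasp_force: 2.4
```

>>> carry_out(
  targets=[
    [-0.9, 0, 0.3, 0, 0, 0, 0],
    [-0.9, 0, 0.3, 0, 0, 0, 0],
  ],
)

```text
clock: 4.15
tool_pos: [0.5169, 0.2022, 0.116]
eef_rot: [[-0.937, -0.064, 0.344], [-0.062, 0.998, 0.016], [-0.345, -0.007, -0.939]]
wrist_force: [-3.3, -3.4, 3.3]
finger_gap: 0.0007
grasp_force: 2.2
```

>>> carry_out(
  targets=[
    [-0.5, 0, 0.2, 0, 0, 0, 0],
    [-0.5, 0, 0.2, 0, 0, 0, 0],
  ],
)

```text
clock: 4.35
tool_pos: [0.5171, 0.2022, 0.1159]
eef_rot: [[-0.937, -0.064, 0.344], [-0.062, 0.998, 0.016], [-0.344, -0.007, -0.939]]
wrist_force: [-7.3, -2.8, 4.0]
finger_gap: 0.0004
grasp_force: 3.7
```

The force jumped and the travel stalled, so the door is at its press stop. I'll draw back now.

>>> carry_out(
  targets=[
    [30, 0, -11, 0, 0, 0, 0],
    [66, 0, -24, 0, 0, 0, 0],
    [104, 0, -38, 0, 0, 0, 0],
    [131, 0, -48, 0, 0, 0, 0],
    [131, 0, -48, 0, 0, 0, 0],
  ],
)

```text
clock: 4.85
tool_pos: [0.376, 0.1934, 0.1159]
eef_rot: [[-0.937, -0.066, 0.344], [-0.064, 0.998, 0.017], [-0.345, -0.006, -0.939]]
wrist_force: [0.3, 0.4, 0.3]
finger_gap: 0.0006
grasp_force: 0.0
```

```bash
python3 s.py
python3 - <<'E'
from h import *; from station import env
for n in("top","side"):
    c=env.read_camera(n); np.savez(n+"1.npz",**c)
    i=c["image"][130:260,180:330] if n=="top" else c["image"][180:270,150:330]
    cv2.imwrite(f"pics/a_{n}.png",cv2.resize(i,None,fx=4,fy=4,interpolation=cv2.INTER_CUBIC))
E
```

```text
4.85 [0.37603324 0.19338384 0.11585572] [ 0.454  0.176  2.27  -0.363  0.394 -0.869] [0.3  0.39 0.33] 0.0005581014371845508
off N,T,z mm [-141.3    0.5    0.4]
N in tool [-0.939  0.006  0.345] T [ 0.003  1.    -0.008]
([-118.4, 0.2, 43.9], [-0.5, 0.2, -0.2])
```

View pics/a_top.png

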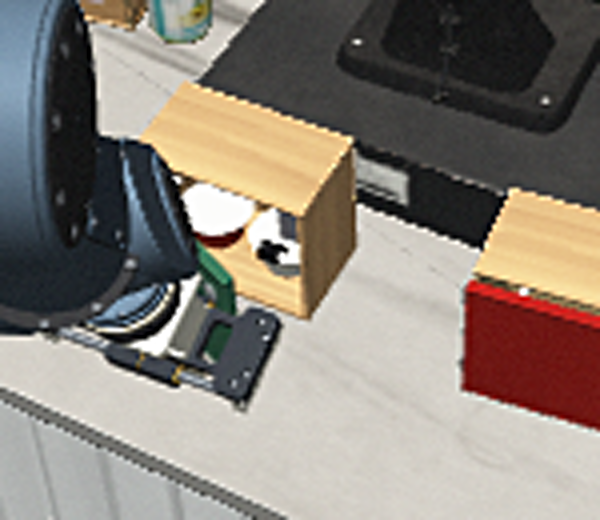

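The door is ajar, with its free edge near crop (230,300). The two dip cups are visible inside. Next I'll measure the door angle and plan the arc.

```bash
cat >> h.py <<'E'
H=np.array([.5185,.3505,0])
def P(th,clear=0,r=.14,z=.1):
    d=-T*np.cos(th)-N*np.sin(th); n=N*np.cos(th)-T*np.sin(th)
    return H+r*d+n*(.0175*np.sin(th)+.0075*np.cos(th)+clear)+[0,0,z]
E
cat > door.py <<'E'
from h import *
import sys
from station import env
for n in("side","top"):
    c=env.read_camera(n); b,g,r=[c["image"][...,i].astype(int) for i in range(3)]; Q=pts(c)
    m=(g>r*1.3)&(g>b*1.1)&(Q[...,0]>.3)&(Q[...,0]<.6)&(Q[...,1]>.1)&(Q[...,1]<.42)&(Q[...,2]<.146)&(Q[...,2]>.015)
    p=Q[m]; 
    if len(p)<30: print(n,len(p)); continue
    v=cv2.fitLine(p[:,:2].astype(np.float32),cv2.DIST_HUBER,0,.01,.01).ravel()[:2]; v*=-np.sign(v@T[:2]) or 1
    print(n,len(p),"theta",np.arctan2(-(v@N[:2]),-(v@T[:2])),p.min(0),p.max(0))
E
python3 door.py
python3 - <<'E'
from h import *; from station import env
o=env.get_obs(); A=np.array(o["eef_rot"])
print(P(.5,.012)); print("up",np.round(A.T@[0,0,75],1)); print("over",rel(o,P(.5,.012,z=.19),pose(0)))
E
```

```text
side 1345 theta 0.4992128332745447 [0.43713604 0.19059819 0.01506365] [0.56765708 0.35691563 0.14589121]
top 75 theta 0.47748897619358527 [0.43778988 0.19591684 0.02152874] [0.46158636 0.23613593 0.14581753]
[0.48487044 0.21194845 0.1       ]
up [-26.   -0.4 -70.3]
over ([-125.0, 10.8, -32.3], [-0.4, 20.3, -0.4])
```

>>> carry_out(
  targets=[
    [-13, 0, -35, 0, 5, 0, 0],
    [-26, 0, -70, 0, 11, 0, 0],
    [-59, 3, -58, 0, 17, 0, 0],
    [-92, 7, -45, 0, 20, 0, 0],
    [-125, 11, -32, 0, 20, 0, 0],
  ],
)

```text
clock: 5.55
tool_pos: [0.4872, 0.2117, 0.1893]
eef_rot: [[-0.998, -0.063, 0.004], [-0.063, 0.998, -0.005], [-0.004, -0.005, -1.0]]
wrist_force: [-0.1, 0.1, -1.1]
finger_gap: 0.0002
grasp_force: 0.0
```

```bash
cat > t.py <<'E'
from h import *; from station import env
import sys
o=env.get_obs(); print(o["clock"],o["tool_pos"],np.round(o["joint_pos"],2),np.round(o["wrist_force"],1))
for a in sys.argv[1:]:
    th,cl,z=map(float,a.split(",")); print(a,rel(o,P(th,cl,z=z),pose(0)))
E
python3 t.py .5,.012,.1
```

```text
5.55 [0.48715429 0.21172395 0.18928865] [ 0.33  0.35  1.73 -0.01  1.06 -1.3 ] [-0.1  0.1 -1.1]
.5,.012,.1 ([2.6, 0.8, 89.3], [-0.3, 0.2, -0.5])
```

>>> carry_out(
  targets=[
    [2, 1, 20, 0, 0, 0, 0],
    [2, 1, 45, 0, 0, 0, 0],
    [2, 1, 70, 0, 0, 0, 0],
    [2, 1, 89, 0, 0, 0, 0],
    [2, 1, 89, 0, 0, 0, 0],
  ],
)

```text
clock: 6.05
tool_pos: [0.4817, 0.2115, 0.0977]
eef_rot: [[-0.998, -0.064, 0.0], [-0.064, 0.998, -0.007], [0.0, -0.007, -1.0]]
wrist_force: [-0.4, 0.2, 0.3]
finger_gap: 0.0003
grasp_force: 0.0
```

```bash
python3 t.py .5,0,.1 .6,0,.1 .7,0,.1 .8,0,.1 .9,0,.1 1,0,.1 1.1,0,.1 1.2,0,.1 1.3,0,.1 1.4,0,.1 1.5,0,.1 1.57,0,.1; python3 door.py
```

```text
6.05 [0.48168836 0.21151966 0.09772803] [ 0.33  0.47  1.82 -0.01  0.86 -1.3 ] [-0.4  0.2  0.3]
.5,0,.1 ([7.4, 5.9, -2.3], [-0.4, -0.0, -0.4])
.6,0,.1 ([19.2, 11.2, -2.3], [-0.4, -0.0, -0.4])
.7,0,.1 ([30.7, 17.7, -2.4], [-0.4, -0.0, -0.4])
.8,0,.1 ([41.6, 25.4, -2.4], [-0.4, -0.0, -0.4])
.9,0,.1 ([51.9, 34.2, -2.5], [-0.4, -0.0, -0.4])
1,0,.1 ([61.4, 44.1, -2.6], [-0.4, -0.0, -0.4])
1.1,0,.1 ([69.9, 55.0, -2.6], [-0.4, -0.0, -0.4])
1.2,0,.1 ([77.5, 66.9, -2.7], [-0.4, -0.0, -0.4])
1.3,0,.1 ([83.8, 79.7, -2.8], [-0.4, -0.0, -0.4])
1.4,0,.1 ([88.9, 93.2, -2.9], [-0.4, -0.0, -0.4])
1.5,0,.1 ([92.6, 107.4, -3.0], [-0.4, -0.0, -0.4])
1.57,0,.1 ([94.3, 117.6, -3.1], [-0.4, -0.0, -0.4])
side 1407 theta 0.5042825835363413 [0.43811781 0.20147098 0.01622258] [0.52263895 0.35652498 0.14586468]
top 545 theta 0.4982187568824542 [0.43829803 0.19627291 0.01502686] [0.51288385 0.35418772 0.14595288]
```

>>> carry_out(
  targets=[
    [7, 6, -2, 0, 0, 0, 0],
    [19, 11, -2, 0, 0, 0, 0],
    [31, 18, -2, 0, 0, 0, 0],
    [42, 25, -2, 0, 0, 0, 0],
    [52, 34, -2, 0, 0, 0, 0],
  ],
)

```text
clock: 6.65
tool_pos: [0.4267, 0.2433, 0.102]
eef_rot: [[-0.998, -0.065, 0.004], [-0.065, 0.998, -0.006], [-0.004, -0.006, -1.0]]
wrist_force: [1.3, 0.1, -0.5]
finger_gap: 0.0004
grasp_force: 0.3
```

```bash
python3 t.py 1,0,.1 1.1,0,.1 1.2,0,.1 1.3,0,.1 1.4,0,.1 ; python3 door.py
```

```text
6.65 [0.42665707 0.24334532 0.10195298] [ 0.43  0.41  1.9  -0.01  0.83 -1.2 ] [ 1.3  0.1 -0.5]
1,0,.1 ([8.5, 8.8, 1.9], [-0.4, 0.2, -0.4])
1.1,0,.1 ([17.0, 19.8, 1.8], [-0.4, 0.2, -0.4])
1.2,0,.1 ([24.5, 31.7, 1.7], [-0.4, 0.2, -0.4])
1.3,0,.1 ([30.9, 44.5, 1.6], [-0.4, 0.2, -0.4])
1.4,0,.1 ([36.0, 58.0, 1.5], [-0.4, 0.2, -0.4])
side 1177 theta 0.9156040233201455 [0.38435207 0.24644872 0.01605694] [0.52044722 0.36028807 0.14598512]
top 72 theta -1.1986317298628264 [0.38140559 0.24256444 0.01887623] [0.40638638 0.26797764 0.14596461]
```

Tracking is good: the door is at 0.92 rad and the finger at 0.9.

>>> carry_out(
  targets=[
    [8, 9, 2, 0, 0, 0, 0],
    [17, 20, 2, 0, 0, 0, 0],
    [24, 32, 2, 0, 0, 0, 0],
    [31, 44, 2, 0, 0, 0, 0],
    [36, 58, 2, 0, 0, 0, 0],
  ],
)

```text
clock: 7.25
tool_pos: [0.3874, 0.2993, 0.0991]
eef_rot: [[-0.998, -0.064, 0.004], [-0.065, 0.998, -0.006], [-0.003, -0.006, -1.0]]
wrist_force: [0.6, -0.8, -0.3]
finger_gap: 0.0006
grasp_force: 0.2
```

```bash
python3 t.py 1.45,0,.1 1.5,0,.1 1.55,0,.1 1.58,0,.1 ; python3 door.py
```

```text
7.25 [0.38739609 0.29925427 0.09914666] [ 0.57  0.41  1.91 -0.01  0.82 -1.06] [ 0.6 -0.8 -0.3]
1.45,0,.1 ([2.4, 6.7, -0.9], [-0.4, 0.2, -0.4])
1.5,0,.1 ([4.0, 13.9, -1.0], [-0.4, 0.2, -0.4])
1.55,0,.1 ([5.3, 21.1, -1.0], [-0.4, 0.2, -0.4])
1.58,0,.1 ([5.9, 25.6, -1.0], [-0.4, 0.2, -0.4])
side 617 theta 1.3841412970098563 [0.35244167 0.31290585 0.01648638] [0.51699018 0.36379758 0.14581062]
top 205 theta 1.4178342241206952 [0.34991525 0.31117854 0.01533986] [0.51961688 0.354432   0.14567794]
```

>>> carry_out(
  targets=[
    [2, 7, 0, 0, 0, 0, 0],
    [4, 14, 0, 0, 0, 0, 0],
    [5, 20, 0, 0, 0, 0, 0],
    [6, 24, 0, 0, 0, 0, 0],
    [6, 24, 0, 0, 0, 0, 0],
  ],
)

```text
clock: 7.85
tool_pos: [0.3806, 0.3222, 0.099]
eef_rot: [[-0.998, -0.065, 0.004], [-0.065, 0.998, -0.006], [-0.003, -0.006, -1.0]]
wrist_force: [-0.2, 0.0, 0.1]
finger_gap: 0.0007
grasp_force: 0.0
```

```bash
python3 t.py 1.57,0.01,.1; python3 door.py
```

```text
7.85 [0.38062636 0.32223145 0.09900775] [ 0.61  0.43  1.89 -0.01  0.83 -1.02] [-0.2  0.   0.1]
1.57,0.01,.1 ([0.4, -9.3, -0.9], [-0.4, 0.2, -0.4])
side 386 theta 1.5381573618671736 [0.34647875 0.34084299 0.01760192] [0.52018495 0.36428999 0.1453183 ]
top 318 theta 1.5518774799471997 [0.34740945 0.33386149 0.01528274] [0.52153091 0.35971955 0.14580749]
```

The door is at about 1.55 rad. I'll move the finger off sideways and then straight up.

>>> carry_out(
  targets=[
    [0, -10, 0, 0, 0, 0, 0],
    [0, -20, 0, 0, 0, 0, 0],
    [0, -20, -40, 0, 0, 0, 0],
    [0, -20, -80, 0, 0, 0, 0],
    [0, -20, -120, 0, 0, 0, 0],
  ],
)

```text
clock: 8.45
tool_pos: [0.3814, 0.3014, 0.2205]
eef_rot: [[-0.998, -0.063, 0.003], [-0.063, 0.998, -0.006], [-0.003, -0.007, -1.0]]
wrist_force: [1.4, 0.7, -0.7]
finger_gap: 0.0004
grasp_force: 0.0
```

>>> carry_out(
  targets=[
    [30, -20, -20, 0, 0, 0, 0],
    [60, -40, -40, 0, 0, 0, 0],
    [80, -60, -50, 0, 0, 0, 0],
    [80, -60, -50, 0, 0, 0, 0],
    [80, -60, -50, 0, 0, 0, 0],
  ],
)

```text
clock: 8.95
tool_pos: [0.3056, 0.2374, 0.2694]
eef_rot: [[-0.998, -0.063, 0.005], [-0.063, 0.998, -0.005], [-0.005, -0.006, -1.0]]
wrist_force: [-0.0, 0.5, 0.8]
finger_gap: 0.0007
grasp_force: 0.0
```

```bash
python3 door.py
python3 - <<'E'
from station import env; import cv2
c=env.read_camera("top"); cv2.imwrite("pics/end.png",c["image"]); print(env.get_obs()["clock"],env.get_obs()["wrist_force"])
E
```

```text
side 390 theta 1.5418890879752365 [0.3477361  0.33987141 0.01500961] [0.58143998 0.3645335  0.14598701]
top 209 theta 1.5404263211633697 [0.37249268 0.21321143 0.01534152] [0.55073949 0.35429801 0.14523083]
9.1 [-0.13005807 -0.05130331  0.36972041]
```

View pics/end.png

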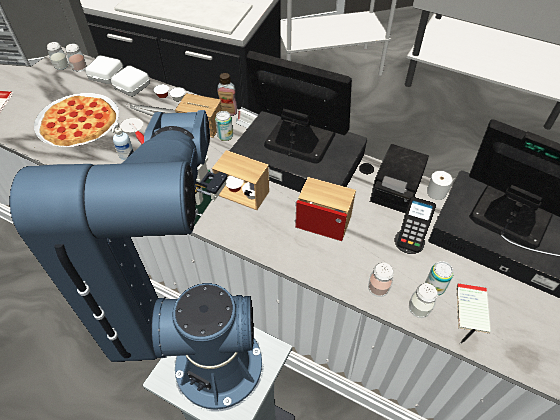

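The picture shows the green cupboard open, with the dip cups at (235,185). The red door is still shut at (322,217), and the shakers and can haven't moved. The arm is clear.

```bash
python3 -c "
from station import env
print(env.close_job())"
```

```text
the job is handed in; nothing more can be done
None
```

The green door was pressed at its mark until the catch let go, sprang ajar, and was pushed open to about 1.54 rad; the red door stayed shut and nothing else was seen to move (the arm hid the bell in the last picture), with the job handed in at about 9 s.

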